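# Serve a few walnuts from the slide-gate dispenser

## Robot

A 7-joint arm with a two-finger parallel gripper is mounted at the origin on the work surface. World frame = base frame: x ahead of the robot, y to its left, z up, the work surface at z = 0. Lengths are in mm, angles in rad, forces in N, time in s.
With the tool pointing down it reaches from about 350 to 900 mm from the base axis. Payload 7.2 kg.
Tool frame: the origin (TCP) lies at the very end of the fingers, on their centre line; the grasp point (between the pads) lies 19 mm behind it; z points along the fingers, y is the line along which they close (so a half turn about z gives the same grasp; the last joint's range is limited). The gripper opens to 85 mm and grips with 20 to 120 N. Pads are 22 mm wide; open, the fingers measure 114 mm over their backs; the gripper's body (76 mm by 85 mm) begins 54 mm behind the grasp point. The pads swing forward as they close: fully open they stand 13 mm farther back than shut.
Start: joints at [1.138, 0.411, -0.013, 1.596, 0.006, 1.134, -0.082], TCP at [222.965, -583.88, 231.297] pointing down, gripper open.
Joint ranges: [-2.95, 2.95], [-0.29, 1.99], [-1.47, 1.44], [0.14, 2.54], [-1.03, 4.17], [0.13, 1.85], [-2.86, 2.86]. Speed limits (rad/s): [2.39, 2.39, 3.01, 3.01, 3.14, 3.14, 3.14].

## Interface

Orientations are given as [roll, pitch, yaw] about the fixed x, y, z axes, in that order (R = Rz(yaw) Ry(pitch) Rx(roll)).
In Python, from bench import manip gives the robot as it stands. Calls block until the motion is done:
- manip.reach(position, orientation): joint-space move of the TCP to a pose.
- manip.move_linear(position, feed=150, frame=None): straight line of the TCP; frame=None keeps the orientation; feed is the mean speed in mm/s.
- manip.movej(angles): joint-space move.
- manip.gripper_to(opening, f_grip=None): opening from 0.0 (shut) to 1.0 (fully open); f_grip is the grip in N (None keeps the last); returns when the fingers have stopped.
- manip.sleep(seconds).
- manip.ik(position, orientation): joint angles nearest the present ones, or None.
- manip.observe(): the state.
- manip.get_image(name): name is "scene" or "side" or "wrist"; returns (picture, depth): 400x640x3 uint8, red, green, blue; 400x640 float32, mm along the optical axis (not along the pixel's ray), 0 where there is no reading.
- manip.camera_params(name): a dict with "vfov" (degrees; the focal length in pixels is half the picture's height over the tangent of half this angle, whatever the lens; pixels are square), "cx", "cy" (the principal point, pixels), "view" (4x4, takes a point from world to camera coordinates); the wrist camera has in their place "tool_from_camera" (4x4, takes a point from camera to tool coordinates, whose origin is the TCP and whose axes are the flange's). Camera axes: x right, y down, z forward; pixel columns grow to the right and rows downward; lengths in mm; the calibration is good to about 2 mm. A picture is of the moment at which its call begins: read the wrist's pose just before it. camera_params takes no time and is no camera call.
A pose or a line that the arm cannot do raises manip.PlanningError and nothing moves.
- manip.hand_in(): hands the job in; it is judged then, once.
Trained networks look in the newest picture that a camera, given by its name, has taken for a name from the list of things; names that differ only in an ending like _2 or _b are one class to them, and where a whole thing is asked for, a point or a joint stands for the part that bears it (a point fixed in the world has none). Each returns a list of dicts, best first, with "confidence" (0 to 1); they miss things now and then, are a little off and sometimes report something else, mostly with a low value. They report only what shows in the picture. A call takes as long as a camera call. They do not tell look-alikes from the thing itself.
- manip.recognise(name, camera): "position" ([x, y, z] in mm, in world coordinates, good to about 4 mm: the middle of the surface that is visible of it).
- manip.trace(name, camera): "region" (400x640 bool, what is visible of it).
- manip.place_of(name, camera): "position" ([x, y, z] in mm, in world coordinates, good to about 4 mm: a listed point, or the origin of a listed thing).
The state is a dict: "time": time; "joint_pos": joint angles; "qd": joint speeds; "joint_torque": joint torques, N m; "position": TCP position; "ee_rot": TCP orientation; "wrist_force": force on the tool from outside, world axes, zero at the start; "torque": the same for the moment, N m; "opening": opening from 0.0 (shut) to 1.0 (fully open); "grip_force": force on a finger pad.
Only numpy, scipy, OpenCV 4.12 (cv2) and the standard library are available. Lean on these libraries where they do the work, as an engineer would, in place of code of your own. Each camera call takes 0.05 s, during which the arm holds its last target. There are 200 camera calls.

## Task

Stand the steel bowl upright on the round rubber pad under the nut dispenser and let go of it; then draw the dispenser's gate part of the way open (not fully), just long enough for two to four walnuts to drop into the bowl. The other walnuts stay in the hopper, none elsewhere; leave the gate fully shut with the bowl still on its pad, and do not disturb the other things on the cabinet.

Things in the scene. Friction and masses are not known exactly. Their poses are not given: they have to be found in the camera images.
- dispenser: The fixed nut dispenser; origin on the cabinet top, 10 mm in front of its pad. x points to its back (away from the robot), y to its left, z up; turned up to 15 degrees either way. Aluminium base plate 5 mm thick: x -90 to 180 mm, y +-116 mm. Two upright posts (30 x 8 mm, 225 mm tall) at x 125, y +-104 mm, joined by a cross bar at height 211 to 225 mm; below and in front of it all is open.
- pad (a point): Centre of the top of the round black rubber pad (124 mm across, 2 mm thick) on the dispenser's base plate, the bowl's place: 7 mm above the cabinet top. Axes as the dispenser's. Nuts fall well inside a bowl that is centred here.
- outlet (a point): Centre of the hopper's outlet, 215 mm above the cabinet top, 28 mm in front of the pad's centre, level with the top of the gate plate that closes it from below. It is the foot of an upright clear neck, 48 mm long (x) and 46 mm wide inside. The gate's rails reach 39 mm to either side, 44 mm to the front of this point and down to 199 mm above the cabinet. Axes as the dispenser's.
- hopper_front (a point): Middle of the upper front edge of the clear bin, 380 mm above the cabinet and 98 mm in front of the outlet. The bin is 54 mm wide (62 at its lid). Above the neck (from 58 mm over the gate, 28 mm in front of the outlet's centre) its front wall leans out to this edge by 33 degrees from vertical and so overhangs the gate's grip: a hand pointing straight down does not fit there.
- gate_grip (a point): On the axis of the gate's black grip: a bar 64 mm long, 22 mm wide (along y), 16 mm thick, rising from the gate plate's front end and leaning towards the robot by 35 degrees from vertical. This point is 28 mm below its upper end, 27 mm above the gate plate, 74 mm in front of the outlet when shut; it travels with the gate. Best held with the hand leaning back likewise, fingers closing along y. Axes as the dispenser's.
- gate (a joint): Gate opening in m: 0 shut, 0.09 fully drawn; starts 0 to 0.015. A level plate pulled straight towards the robot (dispenser's -x); about 2 N plus drag, stays where left. Nuts pass from about 0.043 on: at once the two in the neck, then more roll in, one each 0.2 to 0.5 s, until it is drawn back. A nut caught by the closing plate blocks it: open a little and close again.
- bowl_mid (a point): Centre of the loose steel nut bowl, 25 mm above its underside (half-way up). Round, open, 160 mm across the rim, 80 mm across the foot, 50 mm tall; wall 3 mm thick, flaring straight outward at 39 degrees from vertical; floor 4 mm thick; 0.15 to 0.3 kg. z is its axis. It stands on the cabinet left or right of the dispenser.
- nut1: Centre of a walnut, a ball 38 mm across, 16 g; starts in the hopper. All seven are alike.
- nut2: Centre of a walnut, a ball 38 mm across, 16 g; starts in the hopper.
- nut3: Centre of a walnut, a ball 38 mm across, 16 g; starts in the hopper.
- nut4: Centre of a walnut, a ball 38 mm across, 16 g; starts in the hopper.
- nut5: Centre of a walnut, a ball 38 mm across, 16 g; starts in the hopper.
- nut6: Centre of a walnut, a ball 38 mm across, 16 g; starts in the hopper.
- nut7: Centre of a walnut, a ball 38 mm across, 16 g; starts in the hopper.
- jar: Bystander: small glass jar with a screw lid, 68 mm across, 94 mm tall; origin at the centre of its underside.
- bottle_opener: Bystander: steel bottle opener lying flat, 145 mm long, 45 mm wide at its ring, 5 mm thick; origin under its middle, long axis x.
- phone_stand: Bystander: orange silicone phone stand, 85 x 72 mm, 95 mm tall; origin at the centre of its underside. Stands on the side where the bowl is not.
- nutcracker: Bystander: plier-shaped steel nutcracker lying flat, 180 mm long, 66 mm wide, 16 mm tall; origin under its middle, long axis x.
Mind the look-alikes: they are no part of the job. Leave any red look-alike of the part that bears bowl_mid alone.

How it is judged (in metres and radians):
On the way, in this order (a step that is already met when the one before it is completed fails the run):
1. the bowl stands on the pad under the outlet, let go, with the gate not yet drawn (horizontal distance between bowl_mid and pad below 0.03 m and z of bowl_mid in the frame of pad below 0.034 m and angle between bowl_mid's own z axis and vertical below 0.12 rad and contact force between bowl and the fingers below 0.1 N and value of joint gate below 0.03 m), for 0.2 s.
2. the gate is drawn part-way open over the bowl (horizontal distance between bowl_mid and pad below 0.03 m and value of joint gate above 0.04 m), for 0.05 s.
At the end, for the whole second after the job is handed in: Two, three or four walnuts lie in the bowl and every other walnut is still in the hopper; the gate is shut (less than 7 mm open); the bowl stands upright and at rest on the pad, its centre within 30 mm of the pad's centre (horizontal distance between bowl_mid and pad below 0.03 m and z of bowl_mid in the frame of pad below 0.034 m and angle between bowl_mid's own z axis and vertical below 0.12 rad and value of joint gate below 0.007 m and linear speed of bowl below 0.03 m/s and ((distance between each of nut5, nut6 and bowl_mid below 0.066 m or distance between each of nut5, nut7 and bowl_mid below 0.066 m or distance between each of nut6, nut7 and bowl_mid below 0.066 m) or (distance between any of nut1, nut2, nut3, nut4 and bowl_mid below 0.066 m and distance between any of nut5, nut6, nut7 and bowl_mid below 0.066 m) or (distance between each of nut1, nut2 and bowl_mid below 0.066 m or distance between each of nut1, nut3 and bowl_mid below 0.066 m or distance between each of nut1, nut4 and bowl_mid below 0.066 m or distance between each of nut2, nut3 and bowl_mid below 0.066 m or distance between each of nut2, nut4 and bowl_mid below 0.066 m or distance between each of nut3, nut4 and bowl_mid below 0.066 m)) and (height (world z) of each of nut5, nut6, nut7 above 0.225 m or (height (world z) of any of nut1, nut2, nut3, nut4 above 0.225 m and (height (world z) of each of nut5, nut6 above 0.225 m or height (world z) of each of nut5, nut7 above 0.225 m or height (world z) of each of nut6, nut7 above 0.225 m)) or ((height (world z) of each of nut1, nut2 above 0.225 m or height (world z) of each of nut1, nut3 above 0.225 m or height (world z) of each of nut1, nut4 above 0.225 m or height (world z) of each of nut2, nut3 above 0.225 m or height (world z) of each of nut2, nut4 above 0.225 m or height (world z) of each of nut3, nut4 above 0.225 m) and height (world z) of any of nut5, nut6, nut7 above 0.225 m) or (height (world z) of each of nut1, nut2, nut3 above 0.225 m or height (world z) of each of nut1, nut2, nut4 above 0.225 m or height (world z) of each of nut1, nut3, nut4 above 0.225 m or height (world z) of each of nut2, nut3, nut4 above 0.225 m)) and (distance between nut1 and bowl_mid below 0.066 m or height (world z) of nut1 above 0.225 m) and (distance between nut2 and bowl_mid below 0.066 m or height (world z) of nut2 above 0.225 m) and (distance between nut3 and bowl_mid below 0.066 m or height (world z) of nut3 above 0.225 m) and (distance between nut4 and bowl_mid below 0.066 m or height (world z) of nut4 above 0.225 m) and (distance between nut5 and bowl_mid below 0.066 m or height (world z) of nut5 above 0.225 m) and (distance between nut6 and bowl_mid below 0.066 m or height (world z) of nut6 above 0.225 m) and (distance between nut7 and bowl_mid below 0.066 m or height (world z) of nut7 above 0.225 m)); the robot touches nothing.
It fails at once if the gate is pulled fully open (beyond 80 mm of its 90 mm) (value of joint gate above 0.08 m).
It fails at once if the jar is shifted by more than 30 mm (distance of jar from where it was at the start of the episode above 0.03 m).
It fails at once if the bottle opener is shifted by more than 30 mm (distance of bottle_opener from where it was at the start of the episode above 0.03 m).
It fails at once if the phone stand is shifted by more than 30 mm (distance of phone_stand from where it was at the start of the episode above 0.03 m).
It fails at once if the nutcracker is shifted by more than 30 mm (distance of nutcracker from where it was at the start of the episode above 0.03 m).
It also fails if it takes over 72 s, if anything falls off the work surface, if the arm or the gripper's body presses on something with over 40 N, if the wrist force passes 120 N, or if a joint passes its speed limit or range.

## Working session

There is one attempt and no reset: what is moved stays moved. The work goes in short steps, each a Python script; the robot and the scene stay as the last script left them, time stands still between calls to the robot, and variables do not carry over. Pictures are saved under pics/ and viewed, at most 10 in all, crops included, and the job is handed in when it is done.

```bash
mkdir -p pics; ls
cat > h.py <<'E'
from bench import manip
import numpy as np, cv2
from scipy.spatial.transform import Rotation as R
def snap(c,fn=None):
    im,d=manip.get_image(c)
    if fn: cv2.imwrite('pics/'+fn,im[:,:,::-1])
    return im,d
def cloud(c,d):
    p=manip.camera_params(c); f=200/np.tan(np.radians(p['vfov'])/2)
    v,u=np.mgrid[0:400,0:640]
    P=np.stack([(u-p['cx'])/f*d,(v-p['cy'])/f*d,d,np.ones_like(d)],-1)
    return (P@np.linalg.inv(np.array(p['view'])).T)[...,:3]
def proj(c,X):
    p=manip.camera_params(c); f=200/np.tan(np.radians(p['vfov'])/2)
    q=np.array(p['view'])@np.append(X,1); return (q[:2]/q[2]*f+[p['cx'],p['cy']]).round().astype(int)
E
python3 - <<'E'
from h import *
np.set_printoptions(precision=3,suppress=True)
ims=[]
for c in['scene','side']:
    im,d=snap(c,c+'1.png'); np.save(c+'d.npy',d); 
    p=manip.camera_params(c);print(c,p['vfov'],np.linalg.inv(np.array(p['view']))[:3])
    for n in['dispenser','pad','outlet','hopper_front','gate_grip','bowl_mid','jar','bottle_opener','phone_stand','nutcracker']:
        print(n,[(np.round(r['position']),round(r['confidence'],2),proj(c,r['position'])) for r in manip.place_of(n,c)])
print(manip.observe())
E
```

```text
pics
scene 53.56896871324462 [[  -0.83     0.41    -0.379 1056.823]
 [   0.558    0.591   -0.583  770.328]
 [  -0.015   -0.695   -0.719 1222.432]]
dispenser [(array([604.,  57.,   1.]), 0.83, array([316, 268]))]
pad [(array([425., -11.,  -0.]), 0.71, array([344, 235])), (array([615.,  54.,   5.]), 0.62, array([313, 268]))]
outlet [(array([589.,  52., 214.]), 0.71, array([318, 228]))]
hopper_front [(array([488.,  51., 383.]), 0.65, array([344, 178])), (array([519., 346.,  -2.]), 0.23, array([385, 315]))]
gate_grip [(array([486.,  52., 384.]), 0.59, array([344, 178])), (array([501.,  47., 243.]), 0.46, array([339, 210]))]
bowl_mid [(array([ 499., -371.,   26.]), 0.88, array([282, 186])), (array([ 277., -405.,   23.]), 0.63, array([319, 164])), (array([ 725., -450.,   24.]), 0.56, array([227, 197]))]
jar []
bottle_opener [(array([ 732., -285.,    2.]), 0.65, array([243, 225])), (array([587.,  54., 215.]), 0.21, array([319, 228]))]
phone_stand [(array([522., 346.,  -2.]), 0.74, array([384, 316]))]
nutcracker [(array([424.,  -8.,  -2.]), 0.8, array([345, 236]))]
side 49.176562620724056 [[
[... 839 characters left out ...]
337, 197]))]
bottle_opener [(array([ 730., -283.,    1.]), 0.62, array([380, 285]))]
phone_stand [(array([515., 341.,  -1.]), 0.67, array([295, 197]))]
nutcracker [(array([428., -13.,   7.]), 0.55, array([282, 245]))]
{'time': 1.1, 'joint_pos': array([ 1.138,  0.411, -0.013,  1.596,  0.006,  1.134, -0.082]), 'qd': array([-0.   ,  0.001, -0.   , -0.001,  0.   ,  0.001, -0.001]), 'joint_torque': array([ -0.001, -60.042,   0.681, -29.974,   0.014,   0.002,  -0.   ]), 'position': array([ 222.946, -583.872,  231.317]), 'ee_rot': array([3.142, 0.   , 0.365]), 'wrist_force': array([ 0.323, -0.421,  0.087]), 'torque': array([ 0.067,  0.042, -0.008]), 'grip_force': 0.0, 'opening': 0.9976734948169764}
```

Run:
```python
import cv2,numpy as np
a=cv2.imread('pics/scene1.png');b=cv2.imread('pics/side1.png')
cv2.imwrite('pics/side_crop.png',cv2.resize(b[110:370,200:460],(600,600)))
```

```text
(no output)
```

View pics/scene1.png

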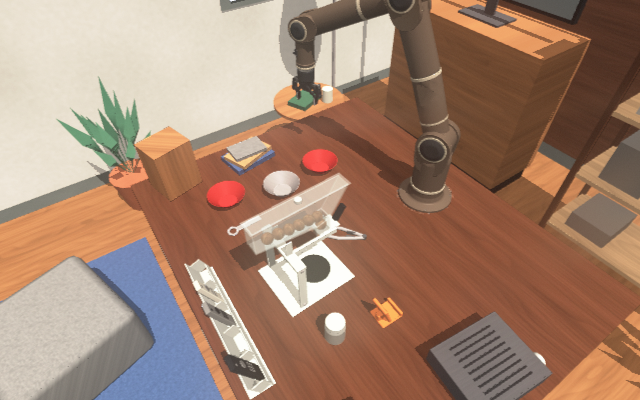

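View pics/side_crop.png

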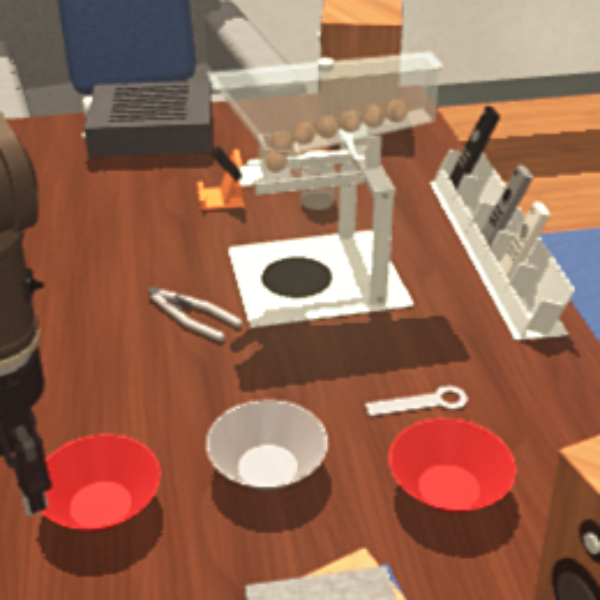

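The steel bowl could be taken for either of two red ones. The candidates in the scene view are grey at (282,186), red at (319,162) and red at (226,196). I choose grey: in the side crop it is the middle bowl at (267,445), clearly steel. Next I fit its pose and the dispenser's.

Run:
```python
from h import *
from scipy.optimize import least_squares
np.set_printoptions(precision=1,suppress=True)
allp=[]
for c in['scene','side']:
    im=cv2.imread(f'pics/{c}1.png')[:,:,::-1].astype(int); d=np.load(c+'d.npy'); P=cloud(c,d)
    mx=im.max(-1);mn=im.min(-1);grey=(mx-mn)<40
    z=P[...,2]; near=lambda x,y,r:(np.hypot(P[...,0]-x,P[...,1]-y)<r)&(d>0)
    t=near(630,-150,60); print(c,'table z',np.median(z[t]))
    b=near(497,-370,95)&grey&(z>47)&(z<54); Q=P[b]
    f=least_squares(lambda q:np.hypot(Q[:,0]-q[0],Q[:,1]-q[1])-79,[497,-370],loss='soft_l1'); print('rim',b.sum(),f.x,np.median(abs(f.fun)),Q[:,:2].min(0),Q[:,:2].max(0))
    k=near(615,54,75)&(mx<60)&(abs(z-6)<5); Q=P[k][:,:2]; print('pad',k.sum(),cv2.fitEllipse(cv2.convexHull(Q.astype(np.float32))))
    w=near(640,56,200)&grey&(mn>140)&(abs(z-5)<5); Q=P[w][:,:2].astype(np.float32);print('plate',w.sum(),cv2.minAreaRect(Q))
    g=(abs(P[...,0]-490)<50)&(abs(P[...,1]-50)<40)&(z>215)&(z<285)&(mx<70)&(d>0); Q=P[g]
    print('grip',g.sum(),Q.min(0),Q.max(0),np.median(Q,0)); 
    Q=Q[np.argsort(Q[:,2])]; print(Q[::max(1,len(Q)//12)])
```

```text
scene table z -0.1441747207361459
rim 62 [ 499.8 -366.6] 3.0379866889450966 [ 420.7 -449.3] [ 577.7 -289.5]Traceback (most recent call last):
  File "<stdin>", line 12, in <module>
cv2.error: OpenCV(4.12.0) /io/opencv/modules/imgproc/src/shapedescr.cpp:356: error: (-215:Assertion failed) n >= 0 && (depth == CV_32F || depth == CV_32S) in function 'fitEllipseNoDirect'
```

Run:
```python
from h import *
from scipy.optimize import least_squares
np.set_printoptions(precision=1,suppress=True)
for c in['scene','side']:
    im=cv2.imread(f'pics/{c}1.png')[:,:,::-1].astype(int); d=np.load(c+'d.npy'); P=cloud(c,d)
    mx=im.max(-1);mn=im.min(-1);grey=(mx-mn)<40
    z=P[...,2]; near=lambda x,y,r:(np.hypot(P[...,0]-x,P[...,1]-y)<r)&(d>0)
    u,v=proj(c,[630,54,7]); print(c,'padpix',im[v,u],P[v,u])
    b=near(497,-370,95)&grey&(z>47)&(z<54); Q=P[b]
    f=least_squares(lambda q:np.hypot(Q[:,0]-q[0],Q[:,1]-q[1])-79,[497,-370],loss='soft_l1'); print('rim',b.sum(),f.x,np.median(abs(f.fun)),Q[:,:2].min(0),Q[:,:2].max(0))
    k=near(615,54,85)&(mx<90)&(abs(z-6)<8)&grey; Q=P[k][:,:2].astype(np.float32); print('pad',k.sum(),len(Q)>5 and cv2.minEnclosingCircle(Q))
    w=near(640,56,200)&grey&(mn>140)&(abs(z-5)<5); Q=P[w][:,:2].astype(np.float32);print('plate',w.sum(),cv2.minAreaRect(Q))
    g=(abs(P[...,0]-490)<50)&(abs(P[...,1]-50)<40)&(z>215)&(z<285)&(mx<80)&(d>0); Q=P[g]
    if len(Q): 
        print('grip',g.sum(),Q.min(0),Q.max(0),np.median(Q,0)); Q=Q[np.argsort(Q[:,2])]; print(Q[::max(1,len(Q)//12)])
```

```text
scene padpix [101  96  84] [629.5  55.1   5.5]
rim 62 [ 499.8 -366.6] 3.0379866889450966 [ 420.7 -449.3] [ 577.7 -289.5]
pad 0 False
plate 2509 ((614.7713623046875, 87.36166381835938), (338.7764587402344, 301.4923095703125), 2.122159242630005)
grip 11 [489.9  43.4 227.4] [515.6  63.1 264.1] [502.   58.6 256. ]
[[515.6  58.6 227.4]
 [502.   61.9 246.8]
 [505.1  43.4 247.1]
 [502.1  56.2 251.6]
 [502.9  62.8 253.1]
 [499.1  63.1 256. ]
 [503.1  46.  258. ]
 [499.1  46.  260.5]
 [489.9  61.5 263.5]
 [492.7  59.6 263.6]
 [498.5  45.1 264.1]]
side padpix [72 67 54] [632.   55.8   5.3]
rim 109 [ 501.2 -377.4] 3.098054907336021 [ 423.5 -451.5] [ 579.1 -295.2]
pad 377 ((611.666015625, 52.52006149291992), 63.33039855957031)
plate 1618 ((623.2369995117188, 54.330162048339844), (326.7756652832031, 242.92181396484375), 1.8382083177566528)
grip 62 [483.4  32.5 218.7] [522.   54.  269.4] [500.8  38.2 249.6]
[[517.7  36.5 218.7]
 [511.2  41.1 225.2]
 [521.6  34.9 231.7]
 [518.3  36.7 235.2]
 [497.7  45.9 240.7]
 [508.1  40.1 242.7]
 [493.6  37.8 249.5]
 [497.4  37.6 253.3]
 [494.7  44.3 258.2]
 [484.4  48.6 261.1]
 [483.4  37.5 262.9]
 [488.9  54.  266. ]
 [495.6  48.3 268.3]]
```

```bash
cat >> h.py <<'E'
YAW=np.radians(2.1); PAD=np.array([615.5,54,7.]); DX=np.array([np.cos(YAW),np.sin(YAW),0]); DY=np.array([-np.sin(YAW),np.cos(YAW),0])
T=np.radians(39)
def bowlpose(c,zfoot,az,depth,back=0,flip=1,tilt=T):
    """TCP pose straddling wall of bowl centred c (xy) standing at zfoot; az: direction of grasped rim side"""
    o=np.array([np.cos(az),np.sin(az),0]); u=np.array([0,0,1.])
    z=-o*np.sin(tilt)-u*np.cos(tilt); y=flip*(o*np.cos(tilt)-u*np.sin(tilt)); x=np.cross(y,z)
    rim=np.array([c[0],c[1],zfoot+50])+o*78.0   # mid-wall at the rim
    return rim+z*(depth-back), R.from_matrix(np.stack([x,y,z],1)).as_euler('xyz')
def gripose(p,flip=1,lean=np.radians(35)):
    z=DX*np.sin(lean)-np.array([0,0,1])*np.cos(lean); y=flip*DY; x=np.cross(y,z)
    return np.array(p)+19*z, R.from_matrix(np.stack([x,y,z],1)).as_euler('xyz'), z
E
python3 - <<'E'
from h import *
np.set_printoptions(precision=2,suppress=True)
for fl in(1,-1):
    for a in(120,143,165):
        print('bowl',fl,a,[manip.ik(*bowlpose((499.5,-370.5),0,np.radians(a),28,b,fl)) for b in(0,100)])
    for a in(165,182,200):
        print('place',fl,a,[manip.ik(*bowlpose(PAD,7,np.radians(a),28,b,fl)) for b in(0,100)])
    g=PAD-102*DX; g[2]=242
    print('grip',fl,[manip.ik(gripose(g-k*DX,fl)[0],gripose(g,fl)[1]) for k in(0,60)])
E
```

```text
bowl 1 120 [array([ 0.9 ,  0.71, -0.83,  2.33,  1.9 ,  0.98,  0.68]), array([ 0.45,  0.32, -0.42,  2.42,  1.6 ,  0.68,  0.71])]
bowl 1 143 [array([ 1.47,  0.97, -1.24,  2.41,  2.18,  0.99,  1.24]), None]
bowl 1 165 [array([ 1.74,  0.99, -1.23,  2.33,  2.16,  0.55,  1.83]), array([ 1.88,  0.58, -1.19,  2.41,  2.18,  0.17,  1.66])]
place 1 165 [array([ 0.35,  0.79, -1.04,  2.35,  1.94,  1.09,  0.79]), array([ 0.12,  0.36, -0.83,  2.44,  1.66,  0.77,  0.78])]
place 1 182 [array([ 0.71,  0.94, -1.24,  2.41,  2.14,  1.02,  1.18]), None]
place 1 200 [array([ 0.95,  0.94, -1.24,  2.38,  2.21,  0.66,  1.59]), array([ 1.08,  0.5 , -1.2 ,  2.46,  2.33,  0.26,  1.3 ])]
grip 1 [array([ 0.79,  0.05, -1.06,  2.28,  0.62,  0.29,  0.8 ]), array([ 0.58, -0.13, -0.81,  2.4 ,  0.11,  0.24,  1.26])]
bowl -1 120 [array([ 1.17,  1.01, -1.25,  2.32,  1.93,  1.36, -2.27]), array([ 0.14,  0.3 , -0.07,  2.44,  1.61,  0.57, -2.46])]
bowl -1 143 [array([ 1.47,  0.97, -1.24,  2.41,  2.18,  0.99, -1.9 ]), None]
bowl -1 165 [array([ 1.74,  0.99, -1.23,  2.33,  2.16,  0.55, -1.31]), array([ 1.88,  0.58, -1.19,  2.41,  2.18,  0.17, -1.48])]
place -1 165 [array([ 0.48,  0.97, -1.25,  2.35,  1.95,  1.3 , -2.24]), array([ 0.42,  0.56, -1.23,  2.42,  1.67,  1.03, -2.29])]
place -1 182 [array([ 0.71,  0.94, -1.24,  2.41,  2.14,  1.02, -1.97]), None]
place -1 200 [array([ 0.95,  0.94, -1.24,  2.38,  2.21,  0.66, -1.55]), array([ 1.08,  0.5 , -1.2 ,  2.46,  2.33,  0.26, -1.84])]
grip -1 [array([ 0.78,  0.05, -1.04,  2.28,  0.62,  0.29, -2.34]), array([ 1.09, -0.22, -1.19,  2.38, -0.55,  0.26, -1.2 ])]
```

Run:
```python
from h import *
np.set_printoptions(precision=2,suppress=True)
lo=np.array([-2.95,-.29,-1.47,.14,-1.03,.13,-2.86]);hi=np.array([2.95,1.99,1.44,2.54,4.17,1.85,2.86])
m=lambda q: None if q is None else round(float(np.minimum(q-lo,hi-q).min()),2)
for nm,c,zf,az in(('bowl',(499.5,-370.5),0,range(60,300,15)),('place',PAD,7,range(105,300,15))):
  for a in az:
    for fl in(1,-1):
        q=[manip.ik(*bowlpose(c,zf+h,np.radians(a),28,b,fl)) for b,h in((0,0),(80,0),(0,60))]
        if sum(x is not None for x in q)==3: print(nm,a,fl,[m(x) for x in q],q[0],q[1])
```

```text
bowl 60 1 [0.61, 0.49, 0.54] [ 0.35  0.81 -0.34  1.69  0.92  1.24  0.55] [ 0.31  0.76 -0.39  1.63  0.85  1.36  0.59]
bowl 60 -1 [0.56, 0.51, 0.56] [-0.08  0.81  0.3   1.72  0.51  0.97 -2.3 ] [-0.05  0.72  0.15  1.65  0.56  1.16 -2.35]
bowl 75 1 [0.66, 0.64, 0.68] [ 0.34  0.74 -0.34  1.88  1.08  1.09  0.58] [ 0.31  0.66 -0.42  1.84  0.98  1.21  0.63]
bowl 75 -1 [0.61, 0.51, 0.59] [-0.19  0.74  0.38  1.92  0.65  0.74 -2.25] [-0.04  0.61  0.06  1.87  0.76  1.01 -2.35]
bowl 90 1 [0.48, 0.48, 0.5] [ 0.34  0.66 -0.32  2.06  1.28  0.93  0.59] [ 0.32  0.55 -0.43  2.06  1.14  1.04  0.66]
bowl 90 -1 [0.41, 0.45, 0.47] [-0.23  0.68  0.4   2.1   0.94  0.54 -2.34] [ 0.09  0.52 -0.13  2.07  1.04  0.91 -2.41]
bowl 105 1 [0.31, 0.29, 0.33] [ 0.35  0.6  -0.29  2.23  1.56  0.78  0.54] [ 0.35  0.46 -0.42  2.25  1.35  0.86  0.68]
bowl 105 -1 [0.11, 0.27, 0.3] [-0.38  0.69  0.64  2.27  1.46  0.24 -2.65] [ 0.09  0.42 -0.1   2.27  1.29  0.73 -2.44]
bowl 120 1 [0.21, 0.14, 0.22] [ 0.9   0.71 -0.83  2.33  1.9   0.98  0.68] [ 0.65  0.41 -0.63  2.4   1.68  0.77  0.69]
bowl 120 -1 [0.22, 0.09, 0.16] [ 1.17  1.0
[... 4599 characters left out ...]
[0.31, 0.35, 0.32] [ 0.55  0.73 -0.34  1.87 -0.72  0.73 -0.97] [ 0.59  0.63 -0.28  1.83 -0.68  0.9  -0.99]
place 255 -1 [0.5, 0.66, 0.6] [ 0.8   0.83 -0.71  1.85 -0.31  0.63  1.84] [ 0.89  0.73 -0.72  1.81 -0.32  0.79  1.85]
place 270 1 [0.48, 0.5, 0.47] [ 0.49  0.8  -0.31  1.68 -0.55  0.95 -0.94] [ 0.52  0.73 -0.26  1.62 -0.53  1.1  -0.94]
place 270 -1 [0.73, 0.71, 0.72] [ 0.76  0.92 -0.74  1.66 -0.12  0.88  1.87] [ 0.83  0.86 -0.76  1.59 -0.13  1.03  1.88]
place 285 1 [0.62, 0.55, 0.6] [ 0.42  0.88 -0.3   1.49 -0.41  1.15 -0.87] [ 0.45  0.84 -0.26  1.39 -0.41  1.3  -0.88]
place 285 -1 [0.69, 0.58, 0.66] [ 0.69  1.01 -0.78  1.47  0.02  1.11  1.94] [ 0.74  0.97 -0.8   1.37  0.01  1.27  1.95]
```

Run:
```python
from h import *
np.set_printoptions(precision=1,suppress=True)
c=(499.5,-370.5);a=np.radians(250)
manip.gripper_to(0.3)
manip.reach(*bowlpose(c,0,a,28,130,-1))
snap('wrist','w1.png')
for i in range(2):
    print([(r['position'],r['confidence']) for r in manip.place_of('bowl_mid','wrist')]); manip.get_image('wrist')
manip.get_image('side');print([(r['position'],r['confidence']) for r in manip.place_of('bowl_mid','side')])
s=manip.observe();print(s['time'],s['position'],s['opening'])
```

```text
[([728.5, -449.5, 24.7], 0.68), ([493.0, -371.4, 24.3], 0.57), ([608.3, 55.4, -3.7], 0.2)]
[([495.3, -372.7, 23.4], 0.7), ([726.0, -448.7, 27.4], 0.67)]
[([278.4, -403.6, 23.4], 0.87), ([725.2, -449.7, 22.6], 0.69), ([497.1, -368.2, 24.8], 0.63)]
3.9167 [ 450.9 -504.1  129.4] 0.2972450778156592
```

View pics/w1.png

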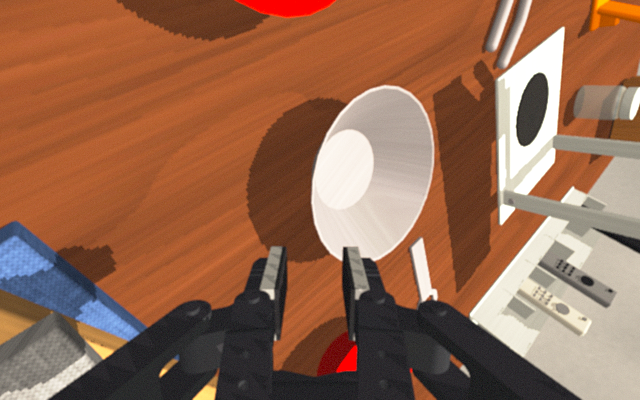

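The wrist view shows the grey bowl at about (372,172), its near wall (col 313) between the fingers at (275,270) and (350,270). I go ahead and grasp it.

Run:
```python
from h import *
np.set_printoptions(precision=1,suppress=True)
c=(497.5,-370.5);a=np.radians(250)
for b in(60,0):
    p,o=bowlpose(c,0,a,28,b,-1); manip.move_linear(p,feed=120,frame=o) if 0 else manip.move_linear(p,feed=120)
    print(manip.observe()['wrist_force'])
manip.gripper_to(0.0,f_grip=60)
s=manip.observe();print(s['time'],s['position'],s['opening'],s['grip_force'],s['wrist_force'])
manip.move_linear(np.array(s['position'])+[0,0,70],feed=100)
s=manip.observe();print(s['time'],s['position'],s['opening'],s['grip_force'],s['wrist_force'])
im,d=snap('side','s2.png'); cv2.imwrite('pics/s2c.png',cv2.resize(cv2.imread('pics/s2.png')[150:390,200:460],(650,600)))
print([(r['position'],r['confidence']) for r in manip.place_of('bowl_mid','side')])
```

```text
[0.2 0.4 0.7]
[-0.3  0.2  0.1]
5.625 [ 476.9 -428.4   29. ] 0.027723264951144827 57.08521091728471 [-1.2 -2.8  3.9]
6.4833 [ 476.5 -428.3   98.4] 0.02472620984916602 56.85085219563916 [-0.6  0.1 -3.7]
[([723.7, -450.0, 26.0], 0.85), ([495.3, -369.1, 93.1], 0.81), ([279.7, -403.3, 22.9], 0.62)]
```

View pics/s2c.png

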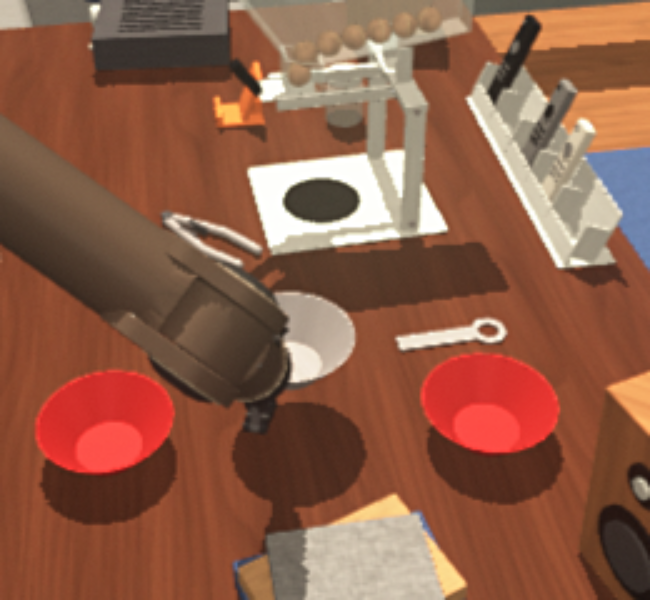

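Run:
```python
from h import *
np.set_printoptions(precision=1,suppress=True)
a=np.radians(270); off=np.array([0.5,0]) 
P=PAD[:2]+off
pose=lambda c,z,b=0: bowlpose(c,z,a,28,b,-1)
p,o=pose(P-[0,210],75); manip.reach(p,o)
manip.move_linear(pose(P,60)[0],feed=120)
manip.move_linear(pose(P,22)[0],feed=80)
s=manip.observe();print(s['time'],s['opening'],s['wrist_force'])
for c in('side','scene'):
    manip.get_image(c);print([(r['position'],r['confidence']) for r in manip.place_of('bowl_mid',c)])
im,d=snap('side','s3.png'); cv2.imwrite('pics/s3c.png',cv2.resize(cv2.imread('pics/s3.png')[130:330,220:440],(660,600)))
```

```text
10.1167 0.02873165688668365 [ 0.2  0.3 -1.7]
[([615.4, 58.4, 44.8], 0.86), ([279.2, -402.3, 25.1], 0.85)]
[([722.4, -450.4, 23.9], 0.97), ([617.3, 54.2, 46.9], 0.78), ([277.0, -404.4, 23.5], 0.63)]
```

View pics/s3c.png

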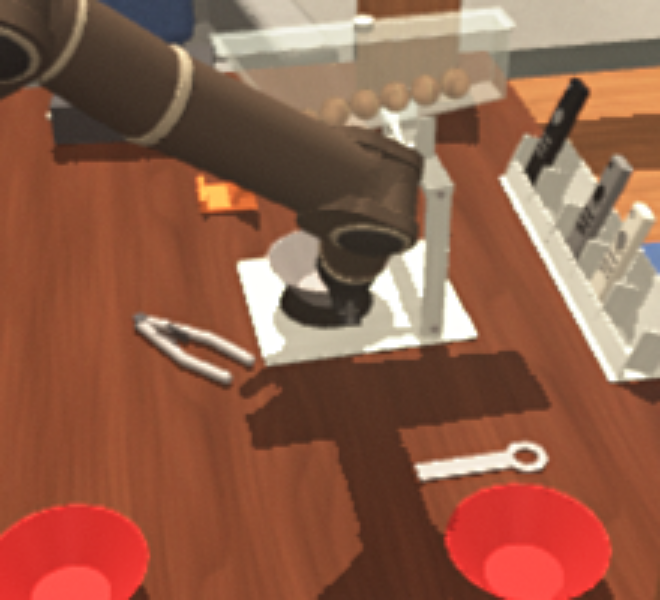

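Run:
```python
from h import *
np.set_printoptions(precision=1,suppress=True)
p=np.array(manip.observe()['position']); f0=manip.observe()['wrist_force'][2]
p[2]-=12; manip.move_linear(p,feed=60)
for i in range(8):
    f=manip.observe()['wrist_force']
    if f[2]-f0>2.5: break
    p[2]-=1; manip.move_linear(p,feed=20)
print(i,f,p)
manip.gripper_to(0.25)
print(manip.observe()['wrist_force'])
p,o=np.array(manip.observe()['position']),manip.observe()['ee_rot']
z=R.from_euler('xyz',o).as_matrix()[:,2]
manip.move_linear(p-z*90,feed=120)
manip.move_linear(p-z*90+[-20,-200,40],feed=250)
for c in('side','scene'):
    im,d=snap(c,c+'4.png');print([(r['position'],r['confidence']) for r in manip.place_of('bowl_mid',c)])
    for n in('gate_grip','outlet','pad'): print(n,[(r['position'],r['confidence']) for r in manip.place_of(n,c)])
cv2.imwrite('pics/s4c.png',cv2.resize(cv2.imread('pics/side4.png')[130:330,220:440],(660,600)))
print(manip.observe()['time'])
```

```text
3 [ 0.2 -2.5  2.2] [616.3  -6.4  35.7]
[-0.2  0.5  0.3]
[([276.5, -401.0, 24.8], 0.81), ([487.9, 50.4, 379.2], 0.75), ([729.2, -448.3, 23.8], 0.65), ([616.1, 57.2, 30.7], 0.58)]
gate_grip []
outlet [([587.5, 50.8, 214.6], 0.78)]
pad [([617.3, 50.3, 3.9], 0.89)]
[([726.6, -447.8, 22.4], 0.87), ([276.3, -405.4, 25.9], 0.75), ([618.8, 55.4, 34.7], 0.71)]
gate_grip [([504.8, 50.3, 242.5], 0.47)]
outlet [([587.8, 54.5, 214.9], 0.69), ([424.9, -11.2, -3.1], 0.67), ([600.3, 57.4, 1.1], 0.35)]
pad [([615.9, 50.9, 7.0], 0.64)]
14.15
```

View pics/s4c.png

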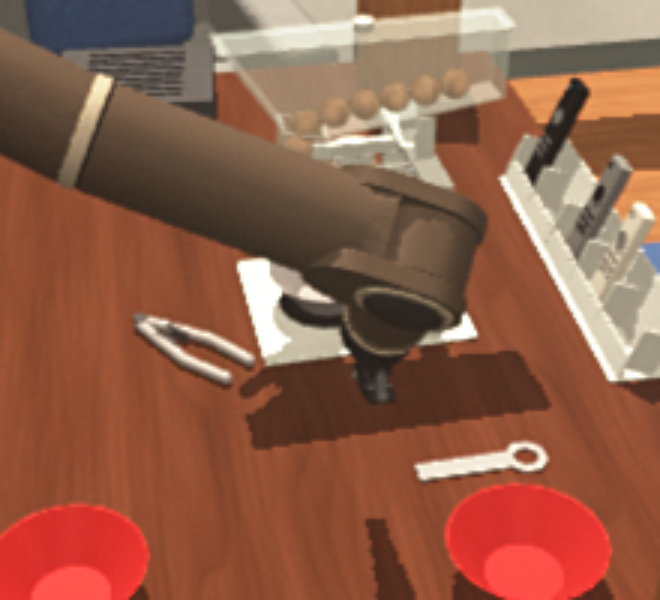

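Run:
```python
from h import *
np.set_printoptions(precision=2,suppress=True)
s=manip.observe();print(s['joint_pos'],s['position'])
lo=np.array([-2.95,-.29,-1.47,.14,-1.03,.13,-2.86]);hi=np.array([2.95,1.99,1.44,2.54,4.17,1.85,2.86])
g0=np.array([504.,50.3,242])
for L in(30,35,40,45):
  for fl in(1,-1):
    P,o,z=gripose(g0,fl,np.radians(L))
    for nm,v in(('hov',-110*z),('at',0*z),('shut',12*DX),('open',-45*DX)):
        q=manip.ik(P+v,o); print(L,fl,nm,q, None if q is None else np.minimum(q-lo,hi-q).min().round(2))
```

```text
[ 1.02  0.93 -0.76  1.29 -0.03  1.39  1.99] [ 596.24 -262.69  145.63]
30 1 hov [ 0.58 -0.27 -0.69  2.19 -0.2   0.64  1.6 ] 0.02
30 1 at [ 1.09  0.13 -1.38  2.23  0.59  0.44  0.86] 0.09
30 1 shut [ 0.94  0.13 -1.24  2.21  0.59  0.44  0.86] 0.23
30 1 open [ 1.16 -0.16 -1.28  2.31 -0.26  0.37  1.68] 0.13
30 -1 hov [ 0.25 -0.24 -0.44  2.2  -0.03  0.64 -1.73] 0.05
30 -1 at [ 1.06  0.12 -1.35  2.23  0.56  0.43 -2.25] 0.12
30 -1 shut [ 1.09  0.23 -1.44  2.2   0.78  0.51 -2.45] 0.03
30 -1 open [ 1.28 -0.21 -1.34  2.31 -0.46  0.39 -1.27] 0.08
35 1 hov None None
35 1 at [ 0.16 -0.02 -0.43  2.33  0.51  0.27  0.88] 0.14
35 1 shut [ 0.97  0.09 -1.26  2.27  0.74  0.32  0.7 ] 0.19
35 1 open [ 0.97 -0.16 -1.12  2.38 -0.24  0.24  1.63] 0.11
35 -1 hov None None
35 -1 at [ 0.64  0.01 -0.9   2.3   0.52  0.27 -2.25] 0.14
35 -1 shut [ 0.9   0.08 -1.17  2.27  0.7   0.3  -2.4 ] 0.17
35 -1 open [ 1.13 -0.21 -1.23  2.37 -0.53  0.26 -1.22] 0.08
40 1 hov None None
40 1 at [ 0.67 -0.01 -0.94  2.37  0.98  0.17  0.41] 0.04
40 1 shut [ 0.36  0.01 -0.64  2.36  1.03  0.19  0.36] 0.06
40 1 open [ 0.15 -0.13 -0.45  2.47  0.84  0.17  0.5 ] 0.04
40 -1 hov None None
40 -1 at [ 0.67 -0.01 -0.94  2.37  0.98  0.17 -2.73] 0.04
40 -1 shut [ 0.36  0.01 -0.64  2.36  1.03  0.19 -2.78] 0.06
40 -1 open [ 1.09 -0.23 -1.2   2.44 -0.95  0.15 -0.82] 0.02
45 1 hov None None
45 1 at [-1.14 -0.15  0.77  2.51  1.69  0.32 -0.3 ] 0.03
45 1 shut [-1.12 -0.11  0.78  2.49  1.74  0.27 -0.34] 0.05
45 1 open None None
45 -1 hov None None
45 -1 at [-0.73 -0.09  0.39  2.5   1.74  0.24  2.77] 0.04
45 -1 shut [-0.72 -0.06  0.39  2.48  1.78  0.22  2.73] 0.06
45 -1 open None None
```

Run:
```python
from h import *
np.set_printoptions(precision=2,suppress=True)
lo=np.array([-2.95,-.29,-1.47,.14,-1.03,.13,-2.86]);hi=np.array([2.95,1.99,1.44,2.54,4.17,1.85,2.86])
g0=np.array([504.,50.3,242])
for L in(31,33,35):
  for fl in(1,-1):
    P,o,z=gripose(g0,fl,np.radians(L))
    for nm,v in(('side',-66*z-200*DY),('hov',-66*z),('open',-45*DX)):
        q=manip.ik(P+v,o); print(L,fl,nm,P+v,q, None if q is None else np.minimum(q-lo,hi-q).min().round(2))
```

```text
31 1 side [ 487.14 -150.45  282.29] [ 1.57 -0.07 -1.14  2.15 -0.54  0.59  2.42] 0.22
31 1 hov [479.81  49.41 282.29] [ 1.   -0.24 -1.06  2.22 -0.36  0.52  1.77] 0.05
31 1 open [468.81  49.01 225.71] [ 1.14 -0.17 -1.26  2.32 -0.29  0.34  1.7 ] 0.12
31 -1 side [ 487.14 -150.45  282.29] [ 1.16 -0.06 -0.77  2.16 -0.48  0.57 -0.81] 0.23
31 -1 hov [479.81  49.41 282.29] [ 0.82 -0.2  -0.94  2.22 -0.22  0.5  -1.52] 0.09
31 -1 open [468.81  49.01 225.71] [ 1.29 -0.24 -1.34  2.32 -0.56  0.38 -1.17] 0.05
33 1 side [ 485.75 -150.5   281.42] [ 1.67 -0.1  -1.19  2.17 -0.68  0.59  2.56] 0.19
33 1 hov [478.42  49.36 281.42] [ 0.91 -0.25 -0.99  2.25 -0.36  0.47  1.76] 0.04
33 1 open [469.37  49.03 226.07] [ 1.07 -0.17 -1.2   2.35 -0.3   0.29  1.7 ] 0.12
33 -1 side [ 485.75 -150.5   281.42] [ 1.2  -0.07 -0.78  2.19 -0.58  0.55 -0.7 ] 0.22
33 -1 hov [478.42  49.36 281.42] [ 0.84 -0.23 -0.94  2.26 -0.29  0.46 -1.45] 0.06
33 -1 open [469.37  49.03 226.07] [ 1.3  -0.28 -1.32  2.34 -0.74  0.36 -0.99] 0.01
35 1 side [ 484.39 -150.55  280.5 ] [ 1.79 -0.15 -1.24  2.2  -0.85  0.61  2.74] 0.12
35 1 hov [477.06  49.31 280.5 ] [ 0.81 -0.25 -0.91  2.29 -0.33  0.41  1.72] 0.04
35 1 open [469.92  49.05 226.44] [ 0.97 -0.16 -1.12  2.38 -0.24  0.24  1.63] 0.11
35 -1 side [ 484.39 -150.55  280.5 ] [ 1.24 -0.09 -0.8   2.22 -0.68  0.52 -0.59] 0.2
35 -1 hov [477.06  49.31 280.5 ] [ 0.51 -0.2  -0.69  2.3  -0.08  0.4  -1.68] 0.09
35 -1 open [469.92  49.05 226.44] [ 1.13 -0.21 -1.23  2.37 -0.53  0.26 -1.22] 0.08
```

Run:
```python
from h import *
np.set_printoptions(precision=2,suppress=True)
g0=np.array([504.,50.3,242]);L=np.radians(33)
P,o,z=gripose(g0,1,L)
manip.gripper_to(0.65)
manip.reach(P-66*z-200*DY,o)
try: manip.move_linear(P-66*z,feed=150)
except manip.PlanningError as e: print('lin fail',e)
s=manip.observe();print(s['time'],s['position'],s['joint_pos'])
for v in(-30*z,0*z,12*DX,-20*DX,-45*DX): print(manip.ik(P+v,o))
print(manip.camera_params('wrist'))
for c in('side','scene','wrist'):
    im,d=snap(c,c+'5.png'); print([(r['position'],r['confidence']) for r in manip.place_of('gate_grip',c)])
a=cv2.imread('pics/wrist5.png');b=cv2.resize(cv2.imread('pics/side5.png')[100:260,220:380],(400,400))
cv2.imwrite('pics/m5.png',cv2.resize(np.hstack([a,b]),(800,308)))
```

```text
17.2833 [478.37  49.05 281.36] [ 1.05 -0.29 -1.07  2.25 -0.5   0.49  1.91]
[ 1.26 -0.19 -1.33  2.26 -0.39  0.37  1.81]
[ 0.38  0.   -0.65  2.29  0.41  0.31  0.98]
[ 1.07  0.16 -1.38  2.24  0.78  0.4   0.68]
[ 1.31 -0.08 -1.46  2.3  -0.02  0.28  1.45]
[ 1.17 -0.2  -1.26  2.35 -0.46  0.31  1.86]
{'vfov': 60.46384784358929, 'cx': 314.197552334252, 'cy': 196.00680031824325, 'tool_from_camera': array([[   0.  ,   -0.95,   -0.31,   79.27],
       [   1.  ,   -0.  ,    0.  ,    0.7 ],
       [  -0.  ,   -0.31,    0.95, -142.93],
       [   0.  ,    0.  ,    0.  ,    1.  ]])}
[([504.4, 49.1, 244.4], 0.43)]
[([502.8, 48.5, 241.2], 0.52)]
[([502.8, 48.0, 242.0], 0.86)]
```

View pics/m5.png

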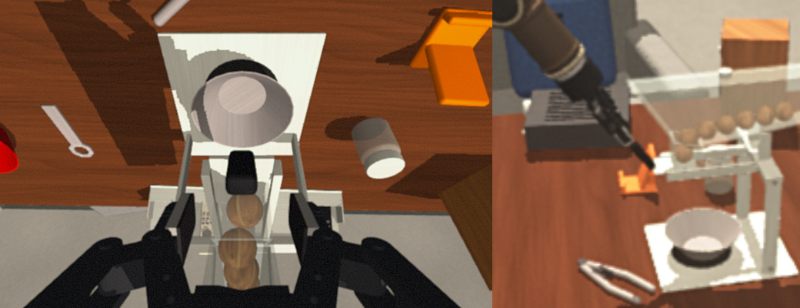

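Wrist view: the black grip at about (240,170) is centred between the fingers, with the bowl on the pad behind it. I'll descend, grasp the grip and push the gate shut to find its zero.

Run:
```python
from h import *
np.set_printoptions(precision=2,suppress=True)
P,o,z=gripose([503.3,49.0,242],1,np.radians(33))
for b in(33,0):
    manip.move_linear(P-b*z,feed=80); s=manip.observe(); print(s['wrist_force'],s['joint_pos'])
manip.gripper_to(0.0,f_grip=50)
s=manip.observe();print('grip',s['time'],s['opening'],s['grip_force'],s['wrist_force'],s['position'])
p0=P.copy(); 
for k in range(1,12):
    try: manip.move_linear(P+2*k*DX,feed=30)
    except manip.PlanningError as e: print('fail',k,e);break
    s=manip.observe(); f=s['wrist_force']; print(k,s['position'],f@DX,f)
    if abs(f@DX)>12: break
print(s['time'],s['joint_pos'])
for v in(0,20,40,54): print(v,manip.ik(s['position']-v*DX,o))
```

```text
[-0.07  0.33  0.07] [ 1.23 -0.2  -1.29  2.26 -0.41  0.38  1.83]Traceback (most recent call last):
  File "<stdin>", line 5, in <module>
bench.PlanningError: the arm cannot follow that straight line within its joint ranges
```

Run:
```python
from h import *
np.set_printoptions(precision=2,suppress=True)
P,o,z=gripose([503.3,49.0,242],1,np.radians(33))
manip.move_linear(P-66*z,feed=100)
manip.move_linear(P-66*z-150*DY,feed=200)
manip.movej([0.9,-0.15,-0.65,2.29,0.3,0.4,1.1])
s=manip.observe();print(s['time'],s['position'],s['ee_rot'],o)
for v in(-60*z-60*DY,-60*z,-30*z,0*z,12*DX,-20*DX,-45*DX): print(manip.ik(P+v,o))
```

```text
20.6083 [ 448.55 -203.24  274.38] [-3.05  0.62  2.72] [ 3.14  0.58 -3.1 ]
[ 0.53 -0.16 -0.54  2.28 -0.21  0.44  1.74]
[ 0.62 -0.18 -0.78  2.27 -0.1   0.43  1.49]
[ 0.66 -0.09 -0.86  2.27  0.1   0.36  1.31]
[ 0.73  0.02 -0.98  2.28  0.44  0.32  0.98]
[ 0.72  0.06 -0.98  2.25  0.52  0.33  0.9 ]
[ 0.73 -0.04 -0.96  2.31  0.27  0.3   1.14]
[ 0.69 -0.11 -0.9   2.36  0.05  0.29  1.33]
```

Run:
```python
from h import *
np.set_printoptions(precision=2,suppress=True)
P,o,z=gripose([503.3,49.0,242],1,np.radians(33))
manip.reach(P-62*z-80*DY,o)
manip.move_linear(P-62*z,feed=150)
print(manip.observe()['joint_pos'])
manip.move_linear(P,feed=80); s=manip.observe(); print(s['wrist_force'],s['joint_pos'])
manip.gripper_to(0.0,f_grip=50)
s=manip.observe();print('grip',s['time'],s['opening'],s['grip_force'],s['wrist_force'],s['position'])
for k in range(1,12):
    try: manip.move_linear(P+2*k*DX,feed=30)
    except manip.PlanningError as e: print('fail',k,e);break
    s=manip.observe(); f=s['wrist_force']; print(k,s['position'],f@DX,f)
    if abs(f@DX)>12: break
print(s['time'],s['joint_pos'])
for v in(0,20,40,54): print(v,manip.ik(s['position']-v*DX,o))
```

```text
[ 0.55 -0.18 -0.72  2.27 -0.07  0.44  1.46]
[ 0.16  0.78 -0.24] [ 0.68  0.02 -0.94  2.28  0.43  0.31  0.99]
grip 23.3333 0.2538331864147546 49.0132999420166 [-2.3   1.9   4.02] [513.85  49.67 226.55]
1 [516.14  49.77 226.54] 0.405039657875796 [0.35 1.41 2.66]
2 [518.2   49.84 226.52] 1.8880052136715308 [1.82 1.96 2.53]
3 [520.15  49.87 226.5 ] 1.767468385933491 [1.67 2.68 4.03]
4 [522.09  49.96 226.51] 1.473894543045358 [1.41 1.7  5.  ]
5 [524.1   50.04 226.52] 2.3011008055342295 [2.2  2.85 4.34]
6 [525.21  50.06 226.4 ] -13.69906903192262 [-13.77   1.67  18.74]
24.8333 [ 0.66  0.05 -0.93  2.26  0.51  0.33  0.92]
0 [ 0.66  0.05 -0.93  2.26  0.5   0.33  0.92]
20 [ 0.7  -0.01 -0.95  2.29  0.37  0.31  1.04]
40 [ 0.72 -0.07 -0.94  2.33  0.19  0.29  1.2 ]
54 [ 0.69 -0.11 -0.9   2.35  0.07  0.29  1.31]
```

Run:
```python
from h import *
np.set_printoptions(precision=2,suppress=True)
S=np.array([525.2,50.06,226.5])
manip.move_linear(S-34*DX,feed=60); s=manip.observe(); print(s['time'],s['position'],s['wrist_force'],s['opening'])
manip.move_linear(S-51*DX,feed=150); t=manip.observe()
manip.sleep(0.08)
manip.move_linear(S-22*DX,feed=170); s=manip.observe()
print(t['time'],t['position'],s['time'],s['position'],s['wrist_force'])
for c in('side','scene','wrist'):
    im,d=snap(c,c+'6.png'); print(c,len([1 for r in manip.place_of('nut1',c)]),[(r['position'],round(r['confidence'],2)) for r in manip.place_of('nut1',c)])
a=cv2.imread('pics/wrist6.png')[:,:];b=cv2.resize(cv2.imread('pics/side6.png')[120:280,260:420],(400,400))
cv2.imwrite('pics/m6.png',cv2.resize(np.hstack([a,b]),(800,308)))
```

```text
25.5583 [491.13  48.79 226.45] [-0.92  2.67  6.81] 0.2529855036550423
25.825 [473.87  48.18 226.47] 26.2583 [503.74  49.28 226.5 ] [2.38 2.63 4.65]
side 3 [([576.2, 45.5, 40.6], 0.63), ([630.8, 79.3, 30.5], 0.43), ([608.5, 24.9, 28.5], 0.38)]
scene 3 [([627.4, 24.0, 36.3], 0.53), ([626.7, 79.5, 32.7], 0.51), ([604.2, 55.1, 31.0], 0.42)]
wrist 3 [([605.2, 52.2, 29.2], 0.98), ([638.0, 30.8, 30.7], 0.94), ([640.8, 74.7, 31.2], 0.7)]
```

View pics/m6.png

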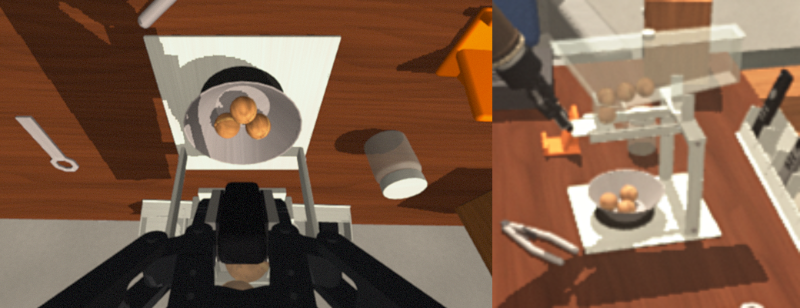

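Three walnuts lie in the bowl at (243,110), (227,127) and (258,126), and four are still in the hopper. Next: close the gate, let go and back off.

Run:
```python
from h import *
np.set_printoptions(precision=2,suppress=True)
S=np.array([525.2,50.06,226.5])
for v in(10,3,0.5,-0.5):
    manip.move_linear(S-v*DX,feed=50); s=manip.observe(); print(v,s['position'],s['wrist_force'])
    if s['wrist_force']@DX<-20: break
p=np.array(s['position']); z=R.from_euler('xyz',s['ee_rot']).as_matrix()[:,2]
manip.gripper_to(0.65)
manip.move_linear(p-64*z,feed=100)
manip.move_linear(p-64*z-180*DY,feed=200)
manip.sleep(.5)
for c in('side','scene'):
    im,d=snap(c,c+'7.png'); 
    for n in('nut1','gate_grip','bowl_mid','outlet'): print(c,n,[(r['position'],round(r['confidence'],2)) for r in manip.place_of(n,c)])
a=cv2.resize(cv2.imread('pics/scene7.png')[150:350,200:400],(400,400));b=cv2.resize(cv2.imread('pics/side7.png')[120:280,260:420],(400,400))
cv2.imwrite('pics/m7.png',np.hstack([a,b])); s=manip.observe();print(s['time'],s['wrist_force'])
```

```text
10 [515.17  49.71 226.52] [1.62 1.88 3.61]
3 [522.07  49.96 226.49] [1.94 1.95 3.52]
0.5 [524.51  50.02 226.49] [1.28 2.91 2.14]
-0.5 [525.12  50.03 226.44] [-7.28  1.06 11.66]
side nut1 [([599.4, 59.4, 28.4], 0.66), ([637.9, 32.2, 30.4], 0.51), ([640.7, 76.9, 29.3], 0.46)]
side gate_grip [([515.8, 47.3, 245.9], 0.56), ([489.8, 47.6, 378.9], 0.31)]
side bowl_mid [([616.3, 56.3, 33.1], 0.96), ([278.4, -405.3, 24.9], 0.68), ([729.5, -448.2, 25.4], 0.6), ([640.4, 77.9, 29.8], 0.46)]
side outlet [([585.8, 50.2, 214.7], 0.73), ([603.4, 51.0, -0.7], 0.62)]
scene nut1 [([636.6, 77.4, 32.7], 0.54), ([606.4, 55.4, 28.6], 0.41), ([587.7, 52.4, 215.0], 0.34)]
scene gate_grip [([512.9, 48.9, 241.0], 0.56)]
scene bowl_mid [([614.7, 54.7, 34.4], 0.87), ([722.2, -447.6, 25.1], 0.58), ([276.1, -404.7, 25.6], 0.5), ([640.7, 31.9, 34.5], 0.18)]
scene outlet [([590.6, 49.0, 214.7], 0.87)]
31.1833 [-0.08 -0.03  0.27]
```

View pics/m7.png

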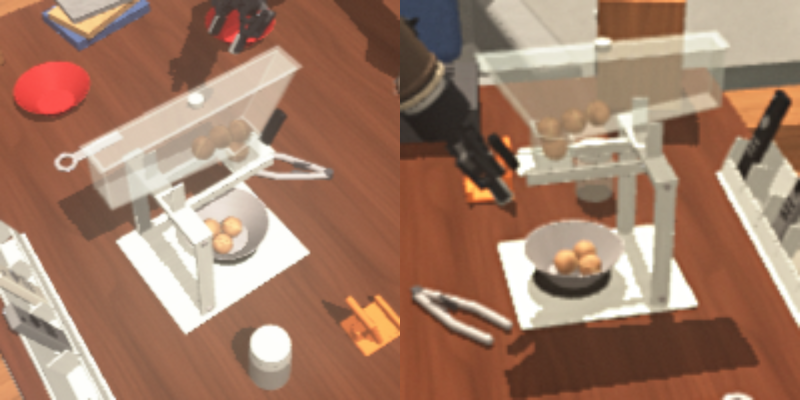

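The bowl stands on the pad with three nuts. Four remain in the hopper, the gate is shut and the arm is clear.

```bash
python3 -c "
from bench import manip
print(manip.hand_in())"
```

```text
the job is handed in; nothing more can be done
None
```

The job is handed in at about 31 s of the 72 s allowed (no verdict was returned): the last pictures show the steel bowl upright on its pad with three walnuts in it, four walnuts still in the hopper, the gate shut and the arm clear.

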